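# Lock the processor bowl and hold the pulse lever

## Task

On the food processor, push the handle of the smoked bowl round with a fingertip, clockwise as seen from above, until it is fully home against the latch post. Then push the chrome lever with a fingertip all the way over to the side marked by the round stud (not the straight bar), and finish still holding it there, because it springs back. Do not lift the bowl or push the lever before the bowl is home, and leave everything else on the counter where it is.

Things in the scene. Friction and masses are not known exactly. Their poses are not given: they have to be found in the camera images.
- base: Food processor base, fixed to the counter: a cream round body, about 205 mm across at the foot and 85 mm high, with a cream box-shaped pod (120 mm along x, reaching from the body out to y = -165 mm, also 85 mm high) on its -y side. Origin at the underside centre, on the bowl's vertical turning axis; z up. A cream latch post 20 x 30 mm stands at the edge on the +y side, its top 145 mm above the counter, its centre at (x 23, y 95) mm from the axis.
- bowl (a joint): Turn of the bowl on the base, rad, growing clockwise from above: 0 = handle at its unlocked end, 1.05 = fully home, a firm stop with the handle beside the latch post, pointing along the base's +y. It turns stiffly (about 1 to 2 N at the handle) and stays where it is left.
- bowl_lift (a joint): How far the bowl is raised off its seat on the base, m; 0 = seated. It should stay seated.
- handle (a point): Middle of the upright cream grip of the bowl's handle: a round bar 22 mm thick, 103 mm out from the bowl's axis, from about 103 to 163 mm above the counter (this point at 135 mm), joined to the bowl by level bars at its top and bottom. The smoked bowl is 132 mm across with a dark lid (138 mm across) whose small knob tops out 191 mm above the counter; the handle is its only projection.
- lever (a joint): Turn of the chrome lever about its upright pivot, rad, anticlockwise from above positive. 0 = at rest in the middle, pointing along the base's -y; stops at -0.6 (tip towards the base's -x) and +0.6 (tip towards the base's +x). A spring brings it back to 0; it takes about 2.5 N at the post to hold it at a stop.
- lever_pivot (a point): Point on the chrome lever's pivot axis, which stands 105 mm from the bowl's axis on the base's -y side, at the height of the pod's top (85 mm above the counter). A level round arm 10 mm thick runs 85 mm out from the pivot, its middle 101 mm above the counter, and ends in an upright post.
- lever_post (a point): On the upright chrome post at the lever's end, 85 mm from the pivot: 14 mm thick, from the arm up to 140 mm above the counter (this point at 120 mm).
- stud: Round dark stud, 16 mm across and 6 mm high, on the pod's top on one side of the lever: it marks pulse. Origin at the centre of its underside. It may stand on either side (the base's +x or -x).
- bar: Straight dark bar, 8 x 36 x 6 mm, on the pod's top on the other side of the lever: it marks continuous running. Origin at the centre of its underside.
- butter_dish: White ceramic butter dish, plate 120 x 190 x 10 mm, loose; origin under its centre. Bystander.
- butter_lid: White ceramic lid on the butter dish, 85 x 150 x 60 mm with a small knob, loose; origin under its centre. Bystander.
- egg_ring: Grey silicone egg ring, 90 mm across, 18 mm high, loose on the counter beside the processor on the base's -x, -y side; origin under its centre. Bystander.
- garlic_press: Steel garlic press, about 185 mm long, 26 mm high, loose on the counter beside the processor's +x side; origin near its middle, at the bottom. Bystander.
- glass_bowl: Open smoked glass bowl, 150 mm across, 60 mm high, loose; origin under its centre. Bystander.
- mill: Wooden pepper mill, 52 mm across, 130 mm high, loose; origin under its centre. Bystander.
- ramekin: White ramekin, 84 mm across, 45 mm high, loose; origin under its centre. Bystander.
- spatula: Spatula 270 mm long lying on the counter, loose; origin near its middle. Bystander.

How it is judged (in metres and radians):
On the way, in this order (a step that is already met when the one before it is completed fails the run):
1. the bowl is turned fully home, the lever still at rest (value of joint bowl above 0.99 rad and value of joint lever between -0.12 and 0.12 rad), for 0.2 s.
2. the lever is pushed over to the stud's side (((x of stud in the frame of base above 0 m and value of joint lever above 0.5 rad) or (x of stud in the frame of base below 0 m and value of joint lever below -0.5 rad)) and contact force between the fingers and lever above 0.4 N), for 0.2 s.
At the end, for the whole second after the job is handed in: The bowl is seated and within 0.06 rad of its home stop; the lever is held by the fingers (over 0.4 N) at least 0.5 rad of its 0.6 rad over to the stud's side (all of step 2 and value of joint bowl above 0.99 rad and value of joint bowl_lift below 0.004 m); the arm keeps its last pose, push and grip.
It fails at once if the bowl is lifted off its seat (more than 10 mm) (value of joint bowl_lift above 0.01 m).
It fails at once if the lever is pushed over (more than 0.25 rad) before the bowl is home (value of joint bowl below 0.95 rad and (value of joint lever above 0.25 rad or value of joint lever below -0.25 rad)).
It fails at once if the lever is pushed over to the bar's side (more than 0.25 rad) ((x of stud in the frame of base above 0 m and value of joint lever below -0.25 rad) or (x of stud in the frame of base below 0 m and value of joint lever above 0.25 rad)).
It fails at once if another thing on the counter is moved more than 20 mm or lifted (distance of any of butter_dish, butter_lid, egg_ring, garlic_press, glass_bowl, mill, ramekin, spatula from where it was at the start of the episode above 0.02 m).
It also fails if it takes over 54 s, if anything falls off the work surface, if the arm or the gripper's body presses on something with over 40 N, if the wrist force passes 120 N, or if a joint passes its speed limit or range.

## Robot

A 6-joint arm with a two-finger parallel gripper is mounted at the origin on the work surface. World frame = base frame: x ahead of the robot, y to its left, z up, the work surface at z = 0. Lengths are in mm, angles in rad, forces in N, time in s.
With the tool pointing down it reaches from about 275 to 750 mm from the base axis. Payload 10.2 kg.
Tool frame: the origin (TCP) lies at the very end of the fingers, on their centre line; the grasp point (between the pads) lies 19 mm behind it (ctrl.hold_point_z is the distance from the TCP to the grasp point, in mm); z points along the fingers, y is the direction in which the jaws open and shut (so a half turn about z gives the same grasp; the last joint's range is limited). The gripper opens to 85 mm and grips with 20 to 120 N. Pads are 22 mm wide; open, the fingers measure 114 mm over their backs; the gripper's body (76 mm by 85 mm) begins 54 mm behind the grasp point. The pads swing forward as they close: fully open they stand 13 mm farther back than shut.
Start: joints at [-0.223, 0.313, 1.498, -0, 1.331, -0.223], TCP at [525.006, -0.013, 231.294] pointing down, gripper open.
Joint ranges: [-2.94, 2.94], [-0.97, 2.17], [0.19, 2.56], [-1.23, 4.37], [0.02, 3.11], [-2.88, 2.88]. Speed limits (rad/s): [2.39, 2.39, 3.01, 3.14, 3.14, 3.14].

## Interface

Orientations are given as a unit quaternion [w, x, y, z].
In Python, from rig import readout, cams, workorder, spotter, ctrl gives the robot as it stands.
- The arm moves only by the tool step_arm, never from a script. Its argument "plan" is text: rows parted by semicolons, each of 5 numbers parted by spaces: the shift along the tool's x, y, z in cm, then the turn about the tool's z in degrees, then the opening in per cent of the stroke, from 0 (shut) to 100 (fully open). In form: x y z twist gripper; .... A call has 1 to 10 rows; each row is the pose to reach, as a shift and turn from the pose commanded when the call began, along the tool's axes at that moment; what a row does not reach only later rows make up. A row lasts 1/10 s, in which the tool goes at most 50 mm and 8.59 degrees, less where a joint would pass 70% of its speed; a pose out of reach is approached as far as the arm can. A call with a gripper value outside its range is refused whole. The fingers move at their own pace and stop on an object; "grip_force" is the grip in N (left out, the last holds). Time passes only in rows, so rows that repeat a pose let the fingers close. It gives the time, the measured TCP pose, the force and the opening at its end, in the units of the state.
- readout.sense(): the state, without advancing time (a new reading comes with each control period).
- cams.capture(name): name is "scene" or "side" or "wrist"; returns (picture, depth): 400x640x3 uint8, red, green, blue; 400x640 float32, mm along the optical axis (not along the pixel's ray), 0 where there is no reading.
- cams.camera_info(name): a dict with "vfov" (degrees; the focal length in pixels is half the picture's height over the tangent of half this angle, whatever the lens; pixels are square), "cx", "cy" (the principal point, pixels), "rvec" (rotation vector, rad) and "tvec" (3), from world to camera coordinates, as OpenCV has them. Camera axes: x right, y down, z forward; pixel columns grow to the right and rows downward; lengths in mm; the calibration is good to about 2 mm. A picture is of the moment at which its call begins: read the wrist's pose just before it. camera_info takes no time and is no camera call; for the wrist camera it gives the pose at the moment of the call.
- workorder.finish_job(): hands the job in, once; it reports no verdict.
Trained networks look in the newest picture that a camera, given by its name, has taken for a name from the list of things; names that differ only in an ending like _2 or _b are one class to them, and where a whole thing is asked for, a point or a joint stands for the part that bears it (a point fixed in the world has none). Each returns a list of dicts, best first, with "conf" (0 to 1); they miss things now and then, are a little off and sometimes report something else, mostly with a low value. They report only what shows in the picture. A call takes as long as a camera call.
- spotter.regions_of(camera, target): "pixels" (400x640 bool, what is visible of it) and "extent" ([centre column, centre row, width, height] in pixels, round what is visible of it).
The state is a dict: "time_s": time; "joints": joint angles; "dq": joint speeds; "tau": joint torques, N m; "eef_pos": TCP position; "ee_rot": TCP orientation; "force": force on the tool from outside, world axes, zero at the start; "wrist_torque": the same for the moment, N m; "grip_width": opening from 0.0 (shut) to 1.0 (fully open).
Only numpy, scipy, OpenCV 4.12 (cv2) and the standard library are available. Lean on these libraries where they do the work, as an engineer would, in place of code of your own. Each camera call takes 0.05 s, during which the arm holds its last target. There are 200 camera calls.

## Working session

There is one attempt and no reset: what is moved stays moved. The work goes in short steps, Python scripts to look and compute and a tool call to move; the robot and the scene stay as the last step left them, time stands still between calls to the robot, and variables do not carry over. Pictures are saved under pics/ and viewed, about 8 in all and at most 12, crops included, and the job is handed in when it is done.

Besides the shell and the picture viewer there is one more tool, called after "Emit:" by a JSON object that holds its "api" and its "payload". step_arm: Moves the arm, as the interface text tells. Its arguments: {"type":"object","properties":{"plan":{"type":"string"},"grip_force":{"type":"number"}},"required":["plan"]}

```bash
mkdir -p pics
cat > h.py <<'E'
import numpy as np, cv2
from rig import readout, cams, workorder, spotter, ctrl
def cap(n):
    i=cams.camera_info(n); p,d=cams.capture(n); return p,d,i
def world(d,i,mask):
    v,u=np.nonzero(mask&(d>0)); z=d[v,u]; f=200/np.tan(np.radians(i['vfov'])/2)
    c=np.c_[(u-i['cx'])/f*z,(v-i['cy'])/f*z,z]
    R=cv2.Rodrigues(np.array(i['rvec'],float))[0]
    return (c-np.array(i['tvec']).ravel())@R
E
python3 - <<'E'
from h import *
for n in("scene","side"):
    p,d,i=cap(n); cv2.imwrite(f"pics/{n}1.png",p[:,:,::-1])
    for t in("base","handle","lever_post","stud","bar","egg_ring","garlic_press","mill","butter_lid","butter_dish","glass_bowl","ramekin","spatula"):
        for r in spotter.regions_of(n,t)[:2]:
            w=world(d,i,r["pixels"])
            if len(w): print(n,t,round(r["conf"],2),np.round(r["extent"]),np.round(np.median(w,0)),np.round(np.percentile(w,3,0)),np.round(np.percentile(w,97,0)))
E
```

```text
scene base 0.73 [319. 205. 106.  94.] [600.  47.  88.] [ 486. -125.   10.] [658. 118. 181.]
scene handle 0.78 [336. 189.  71.  56.] [573.  46. 173.] [480. -40.  97.] [623.  81. 190.]
scene handle 0.22 [284. 178.  36.  31.] [ 602. -109.  103.] [ 579. -168.   88.] [620. -74. 131.]
scene lever_post 0.58 [283. 176.  30.  33.] [ 603. -112.  104.] [ 582. -168.   89.] [620. -75. 136.]
scene lever_post 0.28 [464. 291.  73.  70.] [498. 422.  68.] [441. 341.  20.] [523. 485.  79.]
scene bar 0.32 [336. 187.  69.  55.] [574.  46. 173.] [481. -39.  98.] [623.  81. 190.]
scene garlic_press 0.72 [284. 258.  59.  37.] [721.  72.  13.] [695. -13.   3.] [760. 142.  28.]
scene mill 0.68 [323. 289.  21.  47.] [752. 245.  83.] [728. 220.   7.] [764. 255. 130.]
scene butter_lid 0.76 [466. 293.  74.  72.] [499. 422.  68.] [442. 342.  17.] [523. 485.  79.]
scene butter_dish 0.59 [463. 310.  91.  56.] [521. 469.  10.] [433. 321.   6.] [541. 504.  14.]
scene glass_bowl 0.8 [248. 136.  47.  31.] [ 496. -484.   38.] [ 441. -523.    7.] [ 573. -386.   60.]
scene ramekin 0.97 [376. 315.  36.  40.] [665. 330.  22.
[... 1036 characters left out ...]
11.] [690. -32.   2.] [762. 123.  25.]
side mill 0.64 [360. 164.  21.  45.] [735. 209.  67.] [717. 201.  -1.] [759. 235. 126.]
side mill 0.55 [376. 212.  44.  42.] [720.  45.  10.] [688. -35.  -2.] [763. 128.  25.]
side butter_lid 0.73 [271. 151.  27.  37.] [465. 337.  64.] [433. 327.  13.] [508. 464.  78.]
side butter_dish 0.31 [326. 220.  94. 116.] [553. -53.  85.] [ 469. -163.   11.] [645.  59. 179.]
side glass_bowl 0.86 [342. 372.  87.  53.] [ 520. -428.   27.] [ 445. -476.    3.] [ 576. -391.   59.]
side ramekin 0.72 [334. 159.  28.  21.] [684. 351.  29.] [637. 291.   5.] [710. 369.  43.]
side spatula 0.58 [418. 350.  75.  96.] [ 687. -343.    2.] [ 647. -497.   -1.] [ 708. -279.   19.]
```

Run:
```python
import cv2,numpy as np
a=cv2.imread("pics/scene1.png")[140:290,240:440];b=cv2.imread("pics/side1.png")[140:290,240:440]
cv2.imwrite("pics/c1.png",cv2.resize(np.hstack([a,b]),(800,300),interpolation=cv2.INTER_CUBIC))
from h import *
p,d,i=cap("wrist"); cv2.imwrite("pics/w1.png",p[:,:,::-1])
# axis from lid-knob top: highest points; also lid plane
for n in("scene","side"):
    p,d,i=cap(n); w=world(d,i,np.ones(d.shape,bool))
    w=w[(abs(w[:,0]-580)<150)&(abs(w[:,1])<200)]
    for lo,hi in((164,174),(183,205),(91,97)):
        s=w[(w[:,2]>lo)&(w[:,2]<hi)]; print(n,lo,len(s),s.mean(0),s.min(0),s.max(0))
print(readout.sense()["ee_rot"])
```

```text
scene 164 202 [548.49922856  61.04398396 169.03993216] [468.01198318 -21.6191461  164.00224066] [628.03601783  83.77437184 173.95601889]
scene 183 144 [561.86996642  15.39643886 189.82665376] [533.85482934 -42.83307986 183.04007951] [590.25568949  52.39225555 194.81246527]
scene 91 128 [584.78027594  19.48552633  93.76713906] [ 469.91495742 -165.65016065   91.02645862] [643.51351855 127.33714537  96.93478259]
side 164 209 [529.55933942 -10.87484925 169.15722057] [467.79367898 -62.6115741  164.01873633] [624.00830524  72.92658705 173.99120096]
side 183 140 [559.16544345   4.32988652 187.93625884] [540.12991995 -13.94582089 183.03818655] [578.61072812  25.95872708 192.14729328]
side 91 112 [554.76823136 -48.26742729  94.1699041 ] [ 468.73483863 -178.63384687   91.00216499] [618.01921298  63.59571681  96.9927602 ]
[9.20484275e-06 7.07112097e-01 7.07101466e-01 2.12180997e-06]
```

View pics/c1.png

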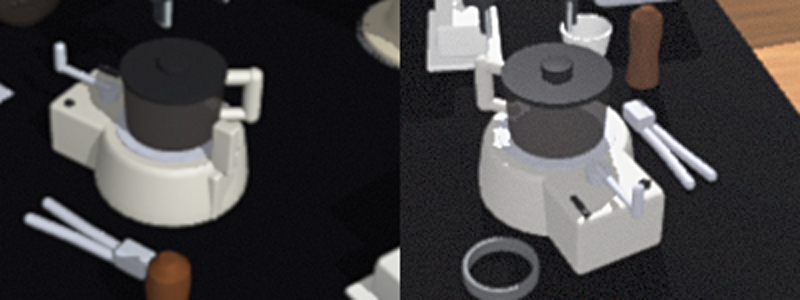

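View pics/w1.png

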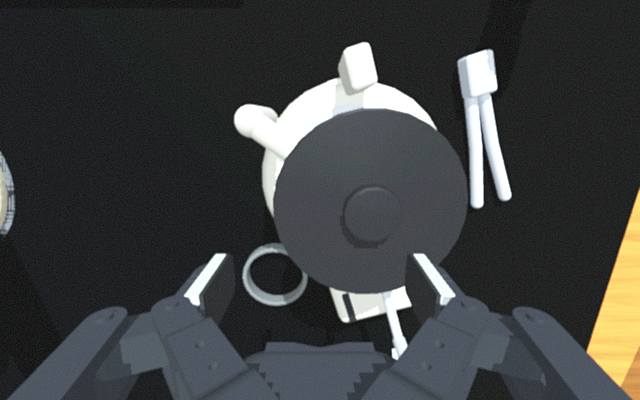

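The wrist view shows the handle at pixel (250,120), the latch post at (357,68), and the knob at (372,215). In the side crop, the stud is on the right of the lever (world/base +x) and the bar is on the left. Next I'll fit the axis, yaw and handle angle.

Run:
```python
from h import *
W=[]
for n in("scene","side","wrist"):
    p,d,i=cap(n); w=world(d,i,np.ones(d.shape,bool)); 
    w=w[(abs(w[:,0]-570)<150)&(abs(w[:,1])<220)&(w[:,2]<205)]
    k=w[(w[:,2]>184)&(np.hypot(w[:,0]-559,w[:,1]-5)<26)]; print(n,"knob",len(k),(k.min(0)+k.max(0))/2, np.median(k,0))
    l=w[(w[:,2]>168)&(w[:,2]<182)&(np.hypot(w[:,0]-559,w[:,1]-5)<73)&(np.hypot(w[:,0]-559,w[:,1]-5)>30)]; print(" lid",len(l),(np.percentile(l,1,axis=0)+np.percentile(l,99,axis=0))/2 if len(l) else 0)
    for nm,m in (("grip",lambda r,z,y:(r>85)&(r<125)&(z>108)&(y>0)),("latch",lambda r,z,y:(r>80)&(r<125)&(z>143)&(z<148)&(y>60)),("lever",lambda r,z,y:(r>165)&(r<205)&(z>108)&(y<-100)),("lev arm",lambda r,z,y:(r>115)&(r<180)&(z>97)&(z<108)&(y<-80))):
        r=np.hypot(w[:,0]-559,w[:,1]-5); s=w[m(r,w[:,2],w[:,1])]
        if len(s): print("  ",nm,len(s),np.round(np.median(s,0)),np.round(np.percentile(s,5,axis=0)),np.round(np.percentile(s,95,axis=0)))
```

```text
scene knob 123 [559.72548975  12.2141894  189.24467635] [561.38870673  14.3283002  190.27920057]
 lid 1071 [560.84356725  11.15484753 176.31640877]
   grip 436 [494.  84. 139.] [474.  66. 110.] [565. 125. 172.]
   latch 61 [553. 105. 145.] [478.  71. 143.] [562. 122. 148.]
   lever 54 [ 617. -165.  125.] [ 609. -171.  109.] [ 621. -161.  139.]
   lev arm 71 [ 606. -135.  104.] [ 597. -162.  100.] [ 616. -109.  107.]
side knob 137 [559.2226437    6.68945447 187.32998603] [558.98466793   3.41479783 188.46435161]
 lid 1195 [558.98844241   5.80933657 174.31566105]
   grip 206 [476.  59. 144.] [467.  55. 111.] [487.  68. 170.]
   latch 3 [479.  62. 147.] [468.  60. 144.] [484.  64. 147.]
   lever 75 [ 614. -177.  127.] [ 608. -181.  110.] [ 620. -172.  137.]
   lev arm 97 [ 601. -135.  103.] [ 592. -162.   98.] [ 610. -106.  105.]
wrist knob 2671 [560.48178683  10.22894345 189.34513888] [559.94032039  11.5788121  192.25186232]
 lid 22373 [560.55990508  10.61445364 180.22426528]
   grip 2782 [543.  92. 147.] [473.  60. 119.] [562. 118. 175.]
   latch 1132 [555. 107. 146.] [545.  94. 144.] [564. 120. 147.]
   lever 149 [ 612. -166.  116.] [ 609. -172.  108.] [ 619. -165.  125.]
   lev arm 420 [ 604. -135.  107.] [ 594. -164.  104.] [ 614. -108.  108.]
```

Emit:
{"api": "step_arm", "payload": {"plan": "0.4 -1.4 0 -7 0;0.8 -2.8 0 -14 0;1.2 -4.2 0 -21 0;1.6 -5.5 0 -28 0;1.9 -6.8 0 -35 0;1.9 -6.8 2 -35 0;1.9 -6.8 4 -35 0;1.9 -6.8 4 -35 0;1.9 -6.8 4 -35 0;1.9 -6.8 4 -35 0"}}

```text
time_s: 2.7
eef_pos: [457.5, 18.9, 192.3]
ee_rot: [0.001, 0.462, 0.887, 0.0]
force: [0.5, 0.3, 0.3]
grip_width: 0.001
```

Emit:
{"api": "step_arm", "payload": {"plan": "0 0 2 0 0;0 0 4 0 0;0 0 5.5 0 0;0 0 6.7 0 0;0 0 6.7 0 0;0 0 6.7 0 0"}}

```text
time_s: 3.3
eef_pos: [457.5, 18.9, 125.2]
ee_rot: [0.001, 0.462, 0.887, 0.0]
force: [-0.1, -0.2, -0.2]
grip_width: -0.002
```

Run:
```python
from h import *
p,d,i=cap("wrist"); q,_,_=cap("scene")
cv2.imwrite("pics/w2.png",np.hstack([cv2.resize(p,(480,300)),cv2.resize(q[140:290,260:420],(320,300))])[:,:,::-1])
print(readout.sense()["eef_pos"])
A=np.array([560,10]);p0=A+103*np.array([np.cos(np.radians(175)),np.sin(np.radians(175))])
R=np.array([[-.574,.819],[.819,.574]])
for a in range(170,112,-3):
    t=A+103*np.array([np.cos(np.radians(a)),np.sin(np.radians(a))]); print(a,np.round(t,0),np.round(R@(t-[457.5,18.9])/10,2))
```

```text
[457.57665252  18.87824711 125.30176808]
170 [459.  28.] [0.67 0.6 ]
167 [460.  33.] [1.05 0.99]
164 [461.  38.] [1.4 1.4]
161 [463.  44.] [1.72 1.83]
158 [465.  49.] [2.03 2.28]
155 [467.  54.] [2.31 2.74]
152 [469.  58.] [2.57 3.21]
149 [472.  63.] [2.8 3.7]
146 [475.  68.] [3.01 4.2 ]
143 [478.  72.] [3.19 4.7 ]
140 [481.  76.] [3.34 5.22]
137 [485.  80.] [3.46 5.75]
134 [488.  84.] [3.56 6.28]
131 [492.  88.] [3.63 6.81]
128 [497.  91.] [3.67 7.35]
125 [501.  94.] [3.69 7.89]
122 [505.  97.] [3.67 8.43]
119 [510. 100.] [3.63 8.97]
116 [515. 103.] [3.56 9.5 ]
113 [520. 105.] [ 3.46 10.03]
```

View pics/w2.png

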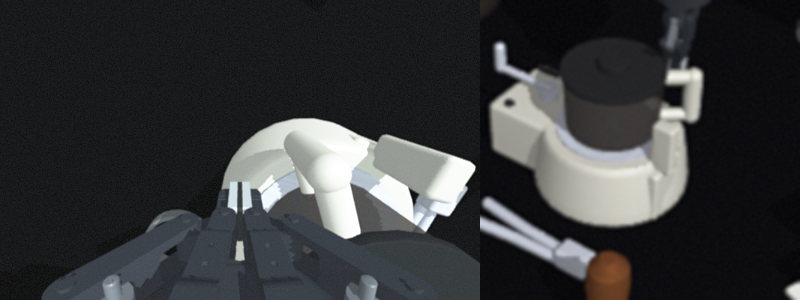

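The closed fingertips at wrist (240,195) stand clear behind the grip at (320,180), and nothing has been touched. Now I'll push along the arc.

Emit:
{"api": "step_arm", "payload": {"plan": "0.7 0.6 0 0 0;1.05 1.0 0 0 0;1.4 1.4 0 0 0;1.7 1.8 0 0 0;2.0 2.3 0 0 0;2.3 2.75 0 0 0;2.55 3.2 0 0 0;2.8 3.7 0 0 0;3.0 4.2 0 0 0;3.2 4.7 0 0 0"}}

```text
time_s: 4.4
eef_pos: [477.3, 72.5, 124.2]
ee_rot: [-0.0, 0.462, 0.887, -0.0]
force: [-0.2, -1.2, 1.3]
grip_width: 0.003
```

Emit:
{"api": "step_arm", "payload": {"plan": "0.15 0.5 0 0 0;0.25 1.05 0 0 0;0.35 1.6 0 0 0;0.42 2.1 0 0 0;0.46 2.4 0 0 0;0.47 2.65 0 0 0;0.48 2.9 0 0 0;0.48 2.9 0 0 0"}}

```text
time_s: 5.2
eef_pos: [498.4, 92.8, 124.4]
ee_rot: [0.0, 0.462, 0.887, 0.0]
force: [-1.3, -1.0, 1.2]
grip_width: 0.003
```

Emit:
{"api": "step_arm", "payload": {"plan": "0 0.2 0 0 0;0 0.4 0 0 0;-0.02 0.5 0 0 0;-0.05 0.6 0 0 0;-0.05 0.6 0 0 0"}}

```text
time_s: 5.7
eef_pos: [503.4, 95.8, 124.5]
ee_rot: [0.0, 0.462, 0.887, 0.0]
force: [-3.6, -1.0, 6.1]
grip_width: -0.0
```

Run:
```python
from h import *
s=readout.sense();print(s["eef_pos"],s["force"])
for n in("scene","wrist"):
    p,d,i=cap(n); w=world(d,i,np.ones(d.shape,bool)); r=np.hypot(w[:,0]-560,w[:,1]-10)
    s=w[(r>85)&(r<125)&(w[:,2]>150)&(w[:,2]<175)&(w[:,1]>60)]
    print(n,len(s),np.median(s,0),np.percentile(s,5,axis=0),np.percentile(s,95,axis=0))
    if n=="wrist": cv2.imwrite("pics/w3.png",p[:,:,::-1])
```

```text
[503.42274004  95.83981609 124.54323503] [-3.6459827  -1.02004924  6.07553726]
scene 139 [535.16899099 112.45403988 165.26516287] [501.69798365  95.73691202 151.39448941] [541.79084571 121.93228304 173.54317833]
wrist 3354 [502.12361047 103.69911351 164.23567736] [484.85637013  89.38188621 151.43673561] [528.04166783 118.63912396 174.45031278]
```

View pics/w3.png

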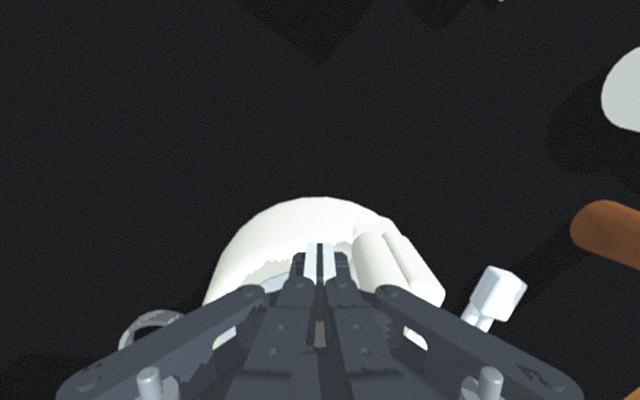

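Emit:
{"api": "step_arm", "payload": {"plan": "-0.03 0.15 0 0 0;-0.06 0.3 0 0 0;-0.06 0.3 0 0 0"}}

```text
time_s: 6.1
eef_pos: [505.9, 97.0, 124.5]
ee_rot: [-0.0, 0.462, 0.887, -0.0]
force: [-6.5, -2.5, 7.4]
grip_width: 0.003
```

Emit:
{"api": "step_arm", "payload": {"plan": "-0.04 0.15 0 0 0;-0.08 0.3 0 0 0;-0.08 0.3 0 0 0"}}

```text
time_s: 6.4
eef_pos: [508.2, 97.9, 124.3]
ee_rot: [-0.001, 0.462, 0.887, -0.001]
force: [-9.1, -4.2, 8.0]
grip_width: -0.001
```

Emit:
{"api": "step_arm", "payload": {"plan": "-0.04 0.15 0 0 0;-0.08 0.3 0 0 0;-0.08 0.3 0 0 0"}}

```text
time_s: 6.7
eef_pos: [510.4, 98.8, 124.1]
ee_rot: [-0.002, 0.462, 0.887, -0.001]
force: [-12.4, -5.7, 8.3]
grip_width: -0.001
```

Run:
```python
from h import *
s=readout.sense();print(s["eef_pos"],s["force"])
p,d,i=cap("scene");q,e,j=cap("side")
w=world(d,i,np.ones(d.shape,bool)); r=np.hypot(w[:,0]-560,w[:,1]-10)
for z0 in(108,120,132,144,156):
    s=w[(r>88)&(r<125)&(w[:,2]>z0)&(w[:,2]<z0+12)&(w[:,1]>60)&(w[:,0]<546)&(w[:,0]>515)]
    print(z0,len(s),s.mean(0) if len(s) else 0,s.min(0),s.max(0))
cv2.imwrite("pics/s3.png",np.hstack([cv2.resize(p[150:270,290:400],(400,436),interpolation=2),cv2.resize(q[140:260,260:370],(400,436),interpolation=2)])[:,:,::-1])
```

```text
[510.43360429  98.8243744  124.08054518] [-12.40942421  -5.66140287   8.27333833]
108 18 [534.49998717 122.08902034 113.6438372 ] [527.89492344 117.49592497 108.51572863] [538.90742125 124.76419625 119.23964164]
120 21 [535.6040698  121.79951155 126.59590157] [527.83561249 119.86196884 120.00208663] [545.76248185 125.77828379 131.69754501]
132 30 [534.09679903 118.1939004  139.64115392] [515.83451253 103.83202422 132.25199596] [545.54379171 124.67959585 143.89023771]
144 37 [535.26631279 117.6081716  150.45582621] [515.38475543 106.98166569 144.37700038] [544.40277286 125.69034931 155.76713443]
156 46 [538.58197042 113.83468088 162.04211295] [527.46865619  96.38637619 156.17096284] [545.02702447 123.92914148 167.73736549]
```

View pics/s3.png

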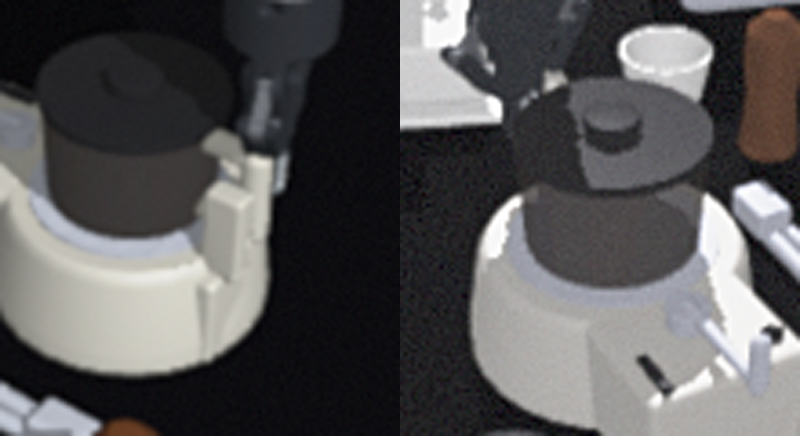

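The handle stands flush beside the latch post (scene crop (258,195)), the lever is at rest, and the push is about 14 N against the stop. I'll back off without lifting, then go over to the lever.

Emit:
{"api": "step_arm", "payload": {"plan": "0 -1 0 0 0;0 -2 0 0 0;0 -3 0 0 0;0 -3 -2 0 0;0 -3 -5 0 0;0 -3 -8 0 0;0 -3 -11 0 0;0 -3 -11.5 0 0;0 -3 -11.5 0 0"}}

```text
time_s: 7.7
eef_pos: [487.4, 81.8, 239.4]
ee_rot: [0.0, 0.462, 0.887, 0.0]
force: [0.2, 1.0, -0.7]
grip_width: 0.003
```

Run:
```python
from h import *
s=readout.sense();print(s["eef_pos"],s["force"])
for n in("scene","wrist"):
    p,d,i=cap(n);w=world(d,i,np.ones(d.shape,bool)); r=np.hypot(w[:,0]-560,w[:,1]-10)
    m=(r>88)&(r<125)&(w[:,2]>148)&(w[:,2]<163)&(w[:,1]>60)&(w[:,0]>500);s=w[m]
    if len(s):print(n,len(s),s.mean(0),np.percentile(s,3,axis=0),np.percentile(s,97,axis=0))
    cv2.imwrite(f"pics/{n}4.png",p[:,:,::-1])
a=cv2.imread("pics/scene4.png");b=cv2.imread("pics/wrist4.png")
cv2.imwrite("pics/h4.png",np.hstack([cv2.resize(b,(480,300)),cv2.resize(a[140:290,260:420],(320,300),interpolation=2)]))
```

```text
[487.40745129  81.84604211 239.40599525] [ 0.16288685  1.02214739 -0.65492268]
scene 47 [534.96419371 115.50273324 155.95884773] [522.64587732 100.76264823 148.70452046] [541.59523196 123.05246831 162.73521021]
wrist 151 [521.95771465 110.96559921 155.8196604 ] [519.08365271 100.09615891 148.99300309] [529.20197658 118.79042741 162.44022784]
```

View pics/h4.png

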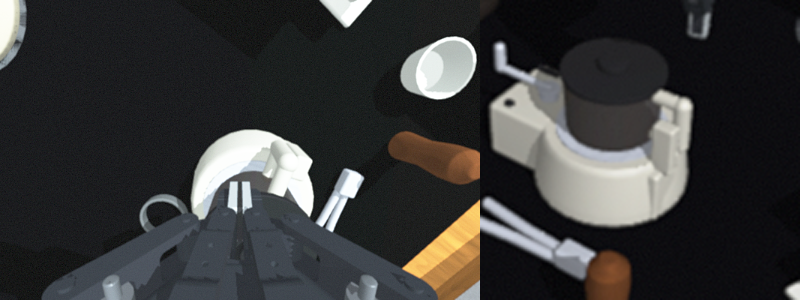

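The handle stays beside the post, with grip centre at about (531,111), which matches the home pose. Next I'll move high over to the lever's -x side.

Emit:
{"api": "step_arm", "payload": {"plan": "-3 -0.95 0 0 0;-6 -1.9 0 0 0;-9 -2.85 0 0 0;-12 -3.8 0 0 0;-15 -4.75 0 0 0;-18 -5.7 0 0 0;-21 -6.65 0 0 0;-24 -7.6 0 0 0;-26.6 -8.4 0 0 0;-26.6 -8.4 0 0 0"}}

```text
time_s: 8.8
eef_pos: [571.0, -186.8, 236.9]
ee_rot: [-0.002, 0.463, 0.886, -0.0]
force: [-0.0, 0.3, 0.4]
grip_width: 0.003
```

Emit:
{"api": "step_arm", "payload": {"plan": "0 0 2 0 0;0 0 4 0 0;0 0 6 0 0;0 0 6 0 0"}}

```text
time_s: 9.2
eef_pos: [569.7, -182.8, 175.7]
ee_rot: [-0.004, 0.462, 0.887, 0.0]
force: [0.6, 1.1, 0.0]
grip_width: 0.001
```

Run:
```python
from h import *
s=readout.sense();print(s["eef_pos"],s["force"])
p,d,i=cap("wrist");q,e,j=cap("side")
for dd,ii in((d,i),(e,j)):
    w=world(dd,ii,np.ones(d.shape,bool)); s=w[(abs(w[:,0]-618)<25)&(abs(w[:,1]+171)<25)&(w[:,2]>110)&(w[:,2]<142)]
    if len(s):print(len(s),s.mean(0),np.percentile(s,3,axis=0),np.percentile(s,97,axis=0))
cv2.imwrite("pics/h5.png",np.hstack([cv2.resize(p,(480,300)),cv2.resize(q[160:310,260:420],(320,300),interpolation=2)])[:,:,::-1])
```

```text
[ 569.65145214 -182.75237695  175.69580209] [0.61604184 1.07840591 0.03770024]
565 [ 612.25718864 -170.59478934  131.55421647] [ 608.4353118  -177.14229771  112.0279973 ] [ 619.02117444 -165.45279003  141.22826719]
74 [ 613.65901584 -177.2879054   126.10633436] [ 608.37521994 -181.09262467  110.65909906] [ 620.74266634 -172.20890765  138.43147511]
```

View pics/h5.png

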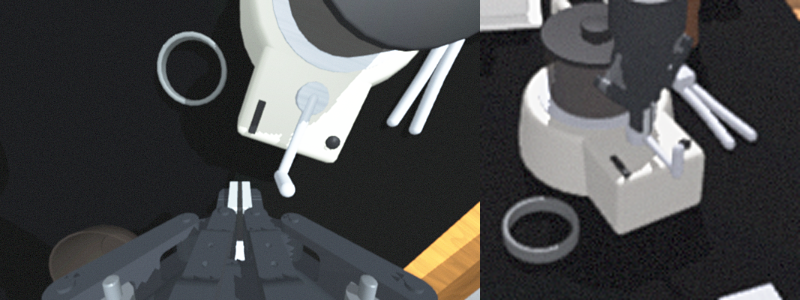

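The bar is on the left at wrist (257,115), the stud is on the right at (333,142), and the post is at (287,185), to the right of the fingertips. I'll go down and push right, towards the stud.

Emit:
{"api": "step_arm", "payload": {"plan": "0 0 2 0 0;0 0 4 0 0;0 0 6.2 0 0;0 0 6.2 0 0;-0.5 1 6.2 0 0;-1 2 6.2 0 0;-1.3 3 6.2 0 0;-1.7 4 6.2 0 0;-1.9 4.7 6.2 0 0;-1.9 4.7 6.2 0 0"}}

```text
time_s: 10.3
eef_pos: [621.4, -172.7, 118.6]
ee_rot: [0.001, 0.461, 0.887, -0.0]
force: [-1.2, -1.0, 0.3]
grip_width: -0.003
```

```bash
cat > lev.py <<'E'
from h import *
s=readout.sense();print(s["eef_pos"],s["force"])
p,d,i=cap("wrist");q,e,j=cap("side")
for dd,ii in((d,i),(e,j)):
    w=world(dd,ii,np.ones(d.shape,bool)); s=w[(w[:,0]>600)&(w[:,0]<680)&(w[:,1]<-115)&(w[:,1]>-190)&(w[:,2]>97)&(w[:,2]<142)]
    if len(s):print(len(s),s.mean(0),np.percentile(s,3,axis=0),np.percentile(s,97,axis=0))
cv2.imwrite("pics/h6.png",np.hstack([cv2.resize(p,(480,300)),cv2.resize(q[160:310,260:420],(320,300),interpolation=2)])[:,:,::-1])
E
python3 lev.py
```

```text
[ 621.42919436 -172.68740903  118.57771925] [-1.17219841 -1.02100453  0.31309554]
3487 [ 623.91676595 -149.94958025  120.41995838] [ 606.60019978 -173.51282363  104.01308829] [ 640.53960674 -117.52263099  141.05168627]
171 [ 622.06037959 -165.22113973  120.41622452] [ 605.09963053 -187.23962067   98.46813774] [ 642.22843301 -119.70573058  140.32858464]
```

View pics/h6.png

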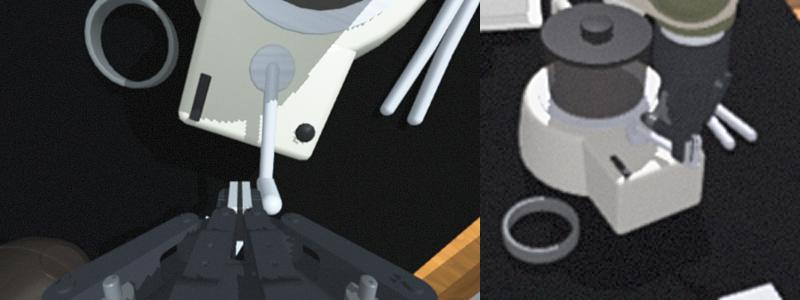

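Emit:
{"api": "step_arm", "payload": {"plan": "-0.1 0.6 0.3 0 0;-0.2 1.2 0.4 0 0;-0.2 1.8 0.4 0 0;-0.15 2.3 0.4 0 0;-0.1 2.7 0.4 0 0;-0.1 2.7 0.4 0 0;-0.1 2.7 0.4 0 0"}}

```text
time_s: 11.1
eef_pos: [642.5, -158.3, 113.0]
ee_rot: [-0.001, 0.462, 0.887, -0.001]
force: [-7.7, -1.9, 2.6]
grip_width: -0.001
```

Emit:
{"api": "step_arm", "payload": {"plan": "0.1 0.3 0 0 0;0.1 0.3 0 0 0"}}

```text
time_s: 11.3
eef_pos: [642.9, -157.8, 113.0]
ee_rot: [-0.002, 0.462, 0.887, -0.003]
force: [-17.5, -11.1, 4.5]
grip_width: 0.002
```

```bash
python3 lev.py
```

```text
[ 642.90475559 -157.82285234  112.98910407] [-17.46351188 -11.10477407   4.54563277]
3679 [ 642.62885008 -139.4924526   122.24470086] [ 621.71758768 -159.06198682  104.38461808] [ 659.50848761 -116.93608732  141.13152973]
170 [ 637.32297274 -153.11265353  119.72765394] [ 615.78398793 -172.68092697   98.84615845] [ 661.20551505 -116.37031317  140.38688508]
```

View pics/h6.png

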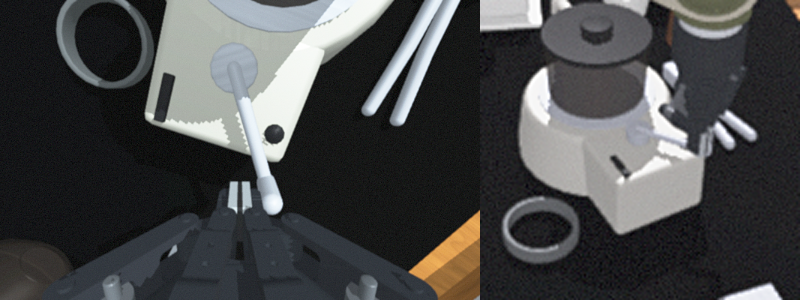

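Emit:
{"api": "step_arm", "payload": {"plan": "0 0 0 0 0;0 0 0 0 0;0 0 0 0 0;0 0 0 0 0"}}

```text
time_s: 11.8
eef_pos: [642.9, -157.8, 113.0]
ee_rot: [-0.002, 0.462, 0.887, -0.003]
force: [-15.9, -11.5, 4.0]
grip_width: 0.001
```

Run:
```python
from h import *
p,d,i=cap("scene");w=world(d,i,np.ones(d.shape,bool)); r=np.hypot(w[:,0]-560,w[:,1]-10)
s=w[(r>88)&(r<125)&(w[:,2]>148)&(w[:,2]<163)&(w[:,1]>60)]
print("handle",s.mean(0),"was 535 115.5 156"); print(readout.sense()["force"])
print(workorder.finish_job())
```

```text
handle [534.79253765 115.76675149 156.17654595] was 535 115.5 156
[-16.20084365 -11.55657192   3.98559503]
the job is handed in; nothing more can be done
None
```

I turned the bowl clockwise by its handle until it stopped beside the latch post, then pushed the lever over to the stud's side. The job was handed in at about 12 s with the closed fingertips still holding the lever; it reports no verdict.

- **Bowl:** the push rose to about 14 N with the handle flush against the post. After I backed off, the grip centre was at about (531, 111) mm, within about 2 mm of where home should be. A last look before handing in showed it had not moved or risen.
- **Lever:** the pictures put the stud on the base's +x side and the bar on the −x side, so I pushed towards +x. The arm stopped moving and the force jumped, with the lever post at about (655, −145) mm, which matches the +0.6 rad stop. The hold was steady at about 20 N.
- **Bystanders:** the egg ring and garlic press looked unmoved in the pictures. I did not measure any of the others again at the end.
- **Unexplained reading:** the wrist showed an upward force of up to 8 N while I pushed the handle. That means the fingers were pressing the bowl down, not lifting it.

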